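Run the pigment mill: click on the selector, mesh the pot, hold it down

ROBOT

A 6-joint arm with a two-finger parallel gripper is mounted at the origin on the work surface. World frame = base frame: x ahead of the robot, y to its left, z up, the work surface at z = 0. Lengths are in m, angles in degrees, forces in N, time in s.
With the tool pointing down it reaches from about 0.4 to 0.825 m from the base axis. Payload 7 kg.
Tool frame: the origin (TCP) lies between the finger pads, 19 mm behind the fingertips; this is the grasp point; x points along the fingers, z is the direction in which the jaws open and shut, and the axes are right-handed (so a half turn about x gives the same grasp; the last joint's range is limited). The gripper opens to 88 mm and grips with 3 to 60 N. Pads are 19 mm wide; open, the fingers measure 130 mm over their backs; the gripper's body (78 mm by 193 mm) begins 47 mm behind the grasp point.
Start: joints at [-53.279, 20.546, 0.682, 0, -70.136, -16.507], TCP at [0.233, -0.633, 0.245] pointing down, gripper open.
Joint ranges: [-176.03, 176.03], [-82.01, 121.73], [-58.28, 71.71], [-173.87, 95.51], [-174.79, -0.11], [-173.66, 173.66]. Speed limits (degrees/s): [136.94, 136.94, 172.46, 180, 180, 180].

INTERFACE

Orientations are given as [roll, pitch, yaw] about the fixed x, y, z axes, in that order (R = Rz(yaw) Ry(pitch) Rx(roll)).
In Python, from plant import get_obs, snapshot, calibration, close_job gives the robot as it stands.
- The arm moves only by the tool move_arm, never from a script. Its argument "commands" is a list that holds one entry, the list of rows, each a list of 4 numbers: the shift along the tool's x, y, z in cm, then the turn about the tool's x in rad. In form: [[[dx, dy, dz, spin], ...]]. A call has 1 to 8 rows; each row shifts and turns the commanded pose from where the row before left it, along the tool's axes as they then stand; what a row does not reach is not made up. A row lasts 1/10 s, in which the tool goes at most 50 mm and 8.59 degrees, less where a joint would pass 70% of its speed; a pose out of reach is approached as far as the arm can. A call with a gripper value outside its range is refused whole. "jaw" is the finger opening in cm, from 0 to 8.76, set as the call begins (left out, the last holds). The fingers move at their own pace and stop on an object; the grip force is fixed at half the most. Time passes only in rows, so rows that do not move let the fingers close. It gives the time, the measured TCP pose, the force and the opening at its end, in the units of the state.
- get_obs(): the state, without advancing time (a new reading comes with each control period).
- snapshot(name): name is "side" or "top"; returns (picture, depth): 420x560x3 uint8, red, green, blue; 420x560 float32, m along the optical axis (not along the pixel's ray), 0 where there is no reading.
- calibration(name): a dict with "mtx" (3x3 intrinsics, pixels), "k1" (the pictures are not rectified: a ray, as slopes to the right and down, at radius r is drawn at 1 + k1 r^2 times it, then the intrinsics apply), "T" (4x4, takes a point from camera to world coordinates). Camera axes: x right, y up, looking along -z (the intrinsics and any distortion apply to the point x, -y, -z); pixel columns grow to the right and rows downward; lengths in m; the calibration is good to about 2 mm. A picture is of the moment at which its call begins. calibration takes no time and is no camera call.
- close_job(): hands the job in, once; it reports no verdict.
The state is a dict: "clock": time; "joint_pos": joint angles; "qvel": joint speeds; "tau": joint torques, N m; "tool_pos": TCP position; "orientation": TCP orientation; "force": force on the tool from outside, world axes, zero at the start; "moment": the same for the moment, N m; "opening": finger opening in m.
Only numpy, scipy, OpenCV 4.12 (cv2) and the standard library are available. Lean on these libraries where they do the work, as an engineer would, in place of code of your own. Each camera call takes 0.05 s, during which the arm holds its last target. There are 200 camera calls.

TASK

Grind the pigment in the closed steel mill pot: first turn the mill's selector knob clockwise out of off until it clicks into its next setting, slow (not on to fast). Then take the pot, keep it upright, set it into the mill's collar, turn it until its splines drop into the slots, slide it fully home and push it down against the spring ring as far as it goes, because the mill only runs while the pot is held down. Finish holding: fingers still gripping the pot round its body and still pressing it fully down, with the tin, the jar and the glass muller left where they stand.

Things in the scene. Friction and masses are not known exactly. Their poses are not given: they have to be found in the camera images.
- mill: Pigment mill, fixed: white housing 220 mm (its x) by 150 mm, flat metal deck 95 mm above the bench. Origin: centre of its underside, z up. Near its -x end (roughly towards the robot) the black selector knob, axis 68 mm from the origin; near its +x end the round grey collar, axis 50 mm from the origin. Position and yaw vary; it stands left or right.
- selector_grip (a point): On the selector's vertical axis at the height to grip, 26.5 mm above the deck. The knob: a round skirt 48 mm across, 7 mm high, with an upright bar across it 44 mm long, 11 mm thick, reaching from 7 to 31 mm above the deck. The point turns with the knob: x along the bar to its pointer end (white line), z up.
- selector (a joint): Selector angle, rad, growing clockwise from above. Spring detents hold it at 0 (off: bar along the mill's x), 0.7 (slow) and 1.4 (fast, end stop); dots on the deck, small, medium, large, mark them. Starts off, within 0.05. It resists with up to about 0.14 N m, then snaps by itself from about 0.37 rad on into slow, from about 1.07 into fast.
- collar_mouth (a point): Centre of the collar's mouth, 127 mm above the bench; axes as the mill's, z up. Collar 82 mm outside, 32 mm above the deck, bore 56.4 mm between six flat-topped lands. Between these, six radial slots 10.4 mm wide, 36 mm out from the axis, at 0, 60, 120 ... degrees from this x axis, open at the top, upper edges relieved. 16 mm below the rim lies the interlock ring.
- interlock (a joint): Travel, m, of the spring-loaded interlock ring at the bottom of the collar: 0 up, 0.006 fully down on its stop. The spring pushes up with 5 N at 0 (more than the pot weighs) and 11 N at 0.006 and lifts the ring again when not pressed. The mill runs while the travel is over 0.0045.
- pot: Closed steel mill pot, 95 mm high, 0.2 to 0.37 kg, loose, upright on the bench. Origin: centre of its underside, z up. Cylinder 50 mm in diameter from 16 to 93 mm height (grip here); below it a black collar 54 mm in diameter, 16 mm high, with six equal splines 8 mm wide, out to 68 mm diameter, at 0, 60, 120 ... degrees from its x axis, lowest 2 mm stepped in.
- pot_foot (a point): Centre of the pot's underside, axes as the pot's. Any of the six positions fits, within about 2 degrees. Unmeshed, this point stays level with the collar's mouth, the splines resting on the lands; meshed, it drops 16 mm to the interlock ring; pressed fully home it is 22 mm below the mouth.
- tin: Paint tin, 84 mm in diameter, 105 mm high, beyond the work. Leave alone. Origin: centre of its underside.
- jar: Amber glass jar, black cap, 60 mm in diameter, 85 mm high, at one side. Leave alone. Origin: centre of its underside.
- muller: Glass muller, foot 72 mm across, 104 mm high, at the other side. Leave alone. Origin: centre of its underside.

How it is judged:
By the outcome, as a careful person would: the job done as asked, in the order asked, and still so for the second after the job is handed in, while the arm keeps its last pose, push and grip.
It also fails if it takes over 54 s, if anything falls off the work surface, if the arm or the gripper's body presses on something with over 40 N, if the wrist force passes 120 N, or if a joint passes its speed limit or range.

## Working session

There is one attempt and no reset: what is moved stays moved. The work goes in short steps, Python scripts to look and compute and a tool call to move; the robot and the scene stay as the last step left them, time stands still between calls to the robot, and variables do not carry over. Pictures are saved under pics/ and viewed, about 8 in all and at most 12, crops included, and the job is handed in when it is done.

Besides the shell and the picture viewer there is one more tool, called after "Call:" in YAML: its name, and indented under it one key for each argument. move_arm: Moves the arm, as the interface text tells. Its arguments: {"type":"object","properties":{"commands":{"type":"array"},"jaw":{"type":"number"}},"required":["commands"]}

```bash
mkdir -p pics; ls; cat > h.py <<'E'
import numpy as np, cv2
from plant import get_obs, snapshot, calibration, close_job
def pix2plane(name,uv,z):
    c=calibration(name);K=np.array(c["mtx"]);k1=c["k1"];T=np.array(c["T"])
    uv=np.atleast_2d(np.float64(uv)).reshape(-1,1,2)
    p=cv2.undistortPoints(uv,K,np.array([k1,0,0,0.]))[:,0]
    d=np.c_[p[:,0],-p[:,1],-np.ones(len(p))]@T[:3,:3].T
    o=T[:3,3]; s=(z-o[2])/d[:,2]
    return o+d*s[:,None]
def project(name,P):
    c=calibration(name);K=np.array(c["mtx"]);T=np.linalg.inv(np.array(c["T"]))
    q=np.atleast_2d(P)@T[:3,:3].T+T[:3,3]
    return cv2.projectPoints(q*[1,-1,-1],np.zeros(3),np.zeros(3),K,np.array([c["k1"],0,0,0.]))[0][:,0]
def save(name,f):
    im,d=snapshot(name); cv2.imwrite(f"pics/{f}.png",im[:,:,::-1]); np.savez(f"pics/{f}.npz",im=im,d=d); return im,d
E
python3 - <<'E'
from h import *
for n in("top","side"):
    im,d=save(n,n+"0"); c=calibration(n); print(n,c)
print(get_obs())
a=cv2.imread("pics/top0.png");b=cv2.imread("pics/side0.png")
E
```

```text
pics
top {'mtx': array([[404.21270152,   0.        , 275.81489958],
       [  0.        , 404.21270152, 208.65130713],
       [  0.        ,   0.        ,   1.        ]]), 'k1': 0.008155441720909632, 'T': array([[-0.01469904,  0.98119422, -0.19246255,  0.38580981],
       [-0.99960001, -0.00976882,  0.02654052,  0.01717677],
       [ 0.02416128,  0.19277569,  0.98094534,  1.22104078],
       [ 0.        ,  0.        ,  0.        ,  1.        ]])}
side {'mtx': array([[510.37947323,   0.        , 270.5429341 ],
       [  0.        , 510.37947323, 202.11837522],
       [  0.        ,   0.        ,   1.        ]]), 'k1': 0.03475535790072086, 'T': array([[-0.97001377,  0.16792737, -0.17570909,  0.33322174],
       [-0.24253942, -0.71562475,  0.65502355,  1.12503501],
       [-0.01574539,  0.67799824,  0.73489487,  1.35066207],
       [ 0.        ,  0.        ,  0.        ,  1.        ]])}
{'clock': 0.1, 'joint_pos': array([-5.32778805e+01,  2.05858048e+01,  6.40965996e-01, -1.83057492e-02,
       -7.01341196e+01, -1.65062547e+01]), 'qvel': array([ 0.04579854, -0.05959688,  0.08863463,  0.03525436,  0.01553786,
       -0.01639952]), 'tau': array([-2.41946298e-03, -5.84163380e+01,  2.93753332e+01,  7.01557606e+00,
        1.01851291e-02, -3.82540532e-05]), 'tool_pos': array([ 0.23309817, -0.63306366,  0.24454654]), 'orientation': array([  4.21187249,  89.91918738, 114.4215047 ]), 'force': array([0.08518703, 0.64996451, 0.44824213]), 'moment': array([ 0.03326282, -0.01493839, -0.00929142]), 'opening': 0.08763600436283017}
```

View pics/top0.png

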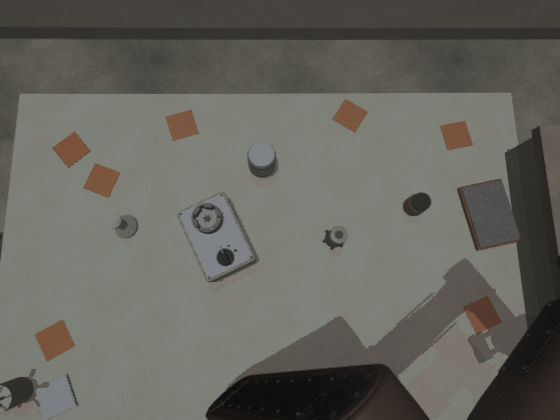

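View pics/side0.png

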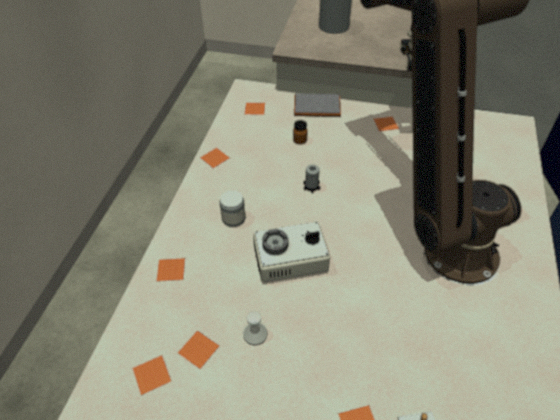

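The top view shows the mill around (217,237), with the collar at (207,218) and the knob at (225,257). The pot is at (337,237), the muller at (125,226), the tin at (262,158) and the jar at (418,204). The side view agrees. Next I'll measure the deck and pot and enlarge both.

```bash
python3 - <<'E'
from h import *
z=np.load("pics/top0.npz");im,d=z["im"],z["d"]
a=cv2.resize(im[185:290,170:265],None,fx=5,fy=5,interpolation=cv2.INTER_CUBIC)
b=cv2.resize(im[215:260,312:360],None,fx=5.5,fy=5.5,interpolation=cv2.INTER_CUBIC)
c=np.zeros((525,800,3),np.uint8);c[:a.shape[0],:a.shape[1]]=a;c[:b.shape[0],480:480+b.shape[1]]=b
zs=np.load("pics/side0.npz")["im"][160:196,295:330];s=cv2.resize(zs,None,fx=7,fy=7,interpolation=cv2.INTER_CUBIC)
c[260:260+s.shape[0],480:480+s.shape[1]]=s
cv2.imwrite("pics/crop1.png",np.clip(c[:,:,::-1]*1.6,0,255).astype(np.uint8))
# depth -> world points
C=calibration("top");K=C["mtx"];T=C["T"]
v,u=np.mgrid[0:420,0:560];p=cv2.undistortPoints(np.float64(np.stack([u,v],-1)).reshape(-1,1,2),K,np.array([C["k1"],0,0,0.]))[:,0]
P=(np.c_[p[:,0],-p[:,1],-np.ones(len(p))]*d.reshape(-1,1))@T[:3,:3].T+T[:3,3];P=P.reshape(420,560,3);P[d==0]=np.nan
Z=P[...,2];print("bench z",np.nanmedian(Z[300:330,100:200]))
def box(m,u0,u1,v0,v1):
    k=np.zeros_like(m);k[v0:v1,u0:u1]=m[v0:v1,u0:u1];return k
deck=box((Z>.085)&(Z<.105),165,270,180,295)
pts=P[deck][:,:2].astype(np.float32);print(deck.sum(),np.median(P[deck][:,2]));r=cv2.minAreaRect(pts*1000);print("deck rect",r,cv2.boxPoints(r))
m=box((Z>.118)&(Z<.14),165,270,180,295)
n,l,st,ce=cv2.connectedComponentsWithStats(m.astype(np.uint8))
for i in range(1,n):
    if st[i,4]>15: q=P[l==i];print(st[i],ce[i],q.mean(0),np.median(q[:,2]))
# pot top
m=box((Z>.085),310,365,215,262);q=P[m];print("pot top",m.sum(),q.mean(0),np.median(q[:,2]),cv2.minAreaRect((q[:,:2]*1000).astype(np.float32)))
E
```

```text
bench z 0.0013196729966369336
3080 0.09613265871496557
deck rect ((533.02880859375, 157.67202758789062), (217.1047821044922, 147.42474365234375), 24.92412567138672) [[403.52258 178.77342]
 [465.65     45.07884]
 [662.53503 136.57063]
 [600.4076  270.26523]]
[191 203  31  30 333] [205.81381381 217.38438438] [0.57811706 0.17940918 0.12711092] 0.12752434380816258
[219 249  10  16  69] [223.85507246 256.10144928] [0.47190109 0.12919779 0.12698181] 0.12694894909606136
pot top 244 [ 0.53116176 -0.18693176  0.0942649 ] 0.09433672254098424 ((531.9575805664062, -187.09365844726562), (47.424869537353516, 47.002708435058594), 42.636539459228516)
```

View pics/crop1.png

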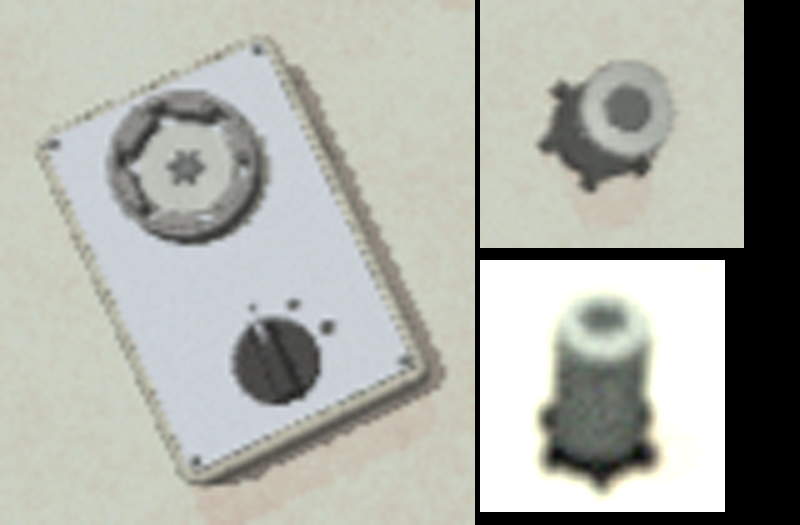

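Enlarged, the knob's white pointer is at its small "off" dot, towards the collar, and the collar slots show. Four pot splines are visible around crop (560,90), (547,145), (588,185) and (643,168). The measured heights and sizes match the given ones (deck 96 mm, rim 127 mm, pot 94 mm, deck 217x147 mm). Now I'll get the spline phase and plan the first move.

```bash
cat >> h.py <<'E'
def heading():
    R=Rt(); return np.degrees(np.arctan2(R[1,2],R[0,2]))
def Rt():
    from scipy.spatial.transform import Rotation as Ro
    return Ro.from_euler("xyz",get_obs()["orientation"],degrees=True).as_matrix()
def plan(x,y,z,h=None):
    o=get_obs();R=Rt();d=np.array([x,y,z])-o["tool_pos"]
    print("t",o["clock"],"pos",o["tool_pos"].round(4),"head %.2f"%heading(),"down",R[:,0].round(4),"open",round(o["opening"],4),"F",o["force"].round(1))
    print("shift cm",(R.T@d*100).round(2), "" if h is None else "spin rad %.4f"%np.radians((heading()-h+90)%180-90))
E
python3 - <<'E'
from h import *
c=np.array([[560,90],[547,145],[588,185],[643,168]],float)
uv=np.c_[312+(c[:,0]-480+.5)/5.5-.5,215+(c[:,1]+.5)/5.5-.5]
for z in(.008,.014):
    P=pix2plane("top",uv,z)[:,:2]-[.5316,-.187];a=np.degrees(np.arctan2(P[:,1],P[:,0]))
    print(z,np.hypot(*P.T).round(4),a.round(1),(a%60).round(1))
# mask: dark pixels of the pot's foot
im=np.load("pics/top0.npz")["im"][215:260,312:360];g=im.max(2)
m=(g<70).astype(np.uint8);v,u=np.nonzero(m);P=pix2plane("top",np.c_[u+312,v+215],.012)[:,:2]-[.5316,-.187]
r=np.hypot(*P.T);a=np.degrees(np.arctan2(P[:,1],P[:,0]));k=(r>.029)&(r<.037)
print(k.sum(),sorted(zip(a[k].round(),(r[k]*1000).round())))
print("phase",np.degrees(np.angle(np.exp(6j*np.radians(a[k])).mean()))/6%60)
plan(.45,-.2,.22);plan(.4715,.129,.18,114.9)
E
```

```text
0.008 [0.0292 0.0292 0.0315 0.0328] [  42.1  107.2  168.5 -132. ] [42.1 47.2 48.5 48. ]
0.014 [0.0293 0.0303 0.0323 0.0324] [  44.5  107.9  167.  -134.1] [44.5 47.9 47.  45.9]
19 [(np.float64(-141.0), np.float64(32.0)), (np.float64(-138.0), np.float64(30.0)), (np.float64(-138.0), np.float64(34.0)), (np.float64(-134.0), np.float64(32.0)), (np.float64(-130.0), np.float64(34.0)), (np.float64(-129.0), np.float64(30.0)), (np.float64(-126.0), np.float64(32.0)), (np.float64(-68.0), np.float64(30.0)), (np.float64(-55.0), np.float64(30.0)), (np.float64(36.0), np.float64(30.0)), (np.float64(44.0), np.float64(29.0)), (np.float64(48.0), np.float64(32.0)), (np.float64(107.0), np.float64(32.0)), (np.float64(108.0), np.float64(29.0)), (np.float64(114.0), np.float64(31.0)), (np.float64(166.0), np.float64(31.0)), (np.float64(167.0), np.float64(34.0)), (np.float64(172.0), np.float64(31.0)), (np.float64(172.0), np.float64(34.0))]
phase 48.01547052307593
t 0.1 pos [ 0.2331 -0.6331  0.2445] head 110.21 down [-6.0e-04  1.3e-03 -1.0e+00] open 0.0876 F [0.1 0.6 0.4]
shift cm [  2.5  -35.32  33.14] 
t 0.1 pos [ 0.2331 -0.6331  0.2445] head 110.21 down [-6.0e-04  1.3e-03 -1.0e+00] open 0.0876 F [0.1 0.6 0.4]
shift cm [  6.54 -48.7   63.27] spin rad -0.0819
```

Call:
move_arm:
  commands:
    - [[0.3,-3.8,3.0,0],[0.3,-3.8,3.0,0],[0.3,-3.8,3.0,0],[0.3,-3.8,3.0,0],[0.3,-3.8,3.0,0],[0.3,-3.8,3.0,0],[0.3,-3.8,3.0,0],[0.3,-3.8,3.0,0]]

```text
clock: 0.9
tool_pos: [0.4361, -0.3013, 0.2212]
orientation: [-15.2, 90.0, 95.0]
force: [1.3, -0.2, -0.4]
opening: 0.0872
```

Call:
move_arm:
  commands:
    - [[0.3,-2.1,4.4,0],[0.3,-2.1,4.4,0],[0.3,-2.1,4.4,0],[0.3,-2.1,4.4,0],[0.3,-2.1,4.4,0],[0.3,-2.1,4.4,0],[0.3,-2.1,4.4,-0.04],[0,0,0,-0.042]]
  jaw: 5

```text
clock: 1.7
tool_pos: [0.4675, 0.0413, 0.2001]
orientation: [-61.3, 90.0, 54.0]
force: [-0.4, -1.1, -0.2]
opening: 0.0498
```

```bash
python3 - <<'E'
from h import *
plan(.4715,.129,.15,114.9)
E
```

```text
t 1.7 pos [0.4675 0.0413 0.2001] head 115.30 down [ 3.e-04  4.e-04 -1.e+00] open 0.0498 F [-0.4 -1.1 -0.2]
shift cm [ 5.01 -4.11  7.76] spin rad 0.0070
```

Call:
move_arm:
  commands:
    - [[0,-1.4,2.6,0.007],[0,-1.4,2.6,0],[0,-1.3,2.6,0],[2,0,0,0],[2,0,0,0],[0,0,0,0]]

```text
clock: 2.3
tool_pos: [0.4701, 0.124, 0.1579]
orientation: [94.6, 89.7, -150.9]
force: [-0.3, -0.1, -0.2]
opening: 0.05
```

```bash
python3 - <<'E'
from h import *
save("top","top1");plan(.4715,.129,.124,114.9)
im=cv2.imread("pics/top1.png")
s,_=save("side","side1")
c=np.zeros((500,800,3),np.uint8)
c[:,:400]=cv2.resize(im[190:290,180:260],(400,500))
c[:400,400:]=cv2.resize(s[205:285,245:335,::-1],(400,400))
cv2.imwrite("pics/crop2.png",np.clip(c*1.5,0,255).astype(np.uint8))
E
```

```text
t 2.35 pos [0.471  0.1242 0.1594] head 114.52 down [-0.0025 -0.0018 -1.    ] open 0.05 F [-0.5 -0.1  1.2]
shift cm [ 3.54 -0.26  0.42] spin rad -0.0066
```

View pics/crop2.png

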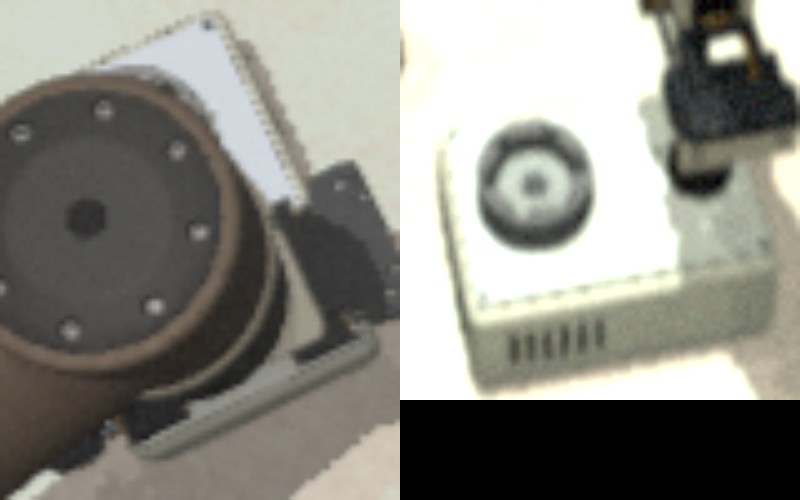

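The top view is blocked by the wrist. The side crop shows the fingers above the knob, with the collar clear. I'll descend and grip the bar.

Call:
move_arm:
  commands:
    - [[0,-0.26,0.42,-0.006],[1.2,0,0,0],[1.2,0,0,0],[1.1,0,0,0],[0,0,0,0],[0,0,0,0]]

```text
clock: 3.0
tool_pos: [0.4723, 0.1293, 0.1249]
orientation: [109.3, 89.9, -135.8]
force: [-0.0, -0.8, 0.2]
opening: 0.05
```

```bash
python3 - <<'E'
from h import *
plan(.4715,.129,.124,114.9)
E
```

```text
t 3.0 pos [0.4723 0.1293 0.1249] head 114.86 down [-1.e-03 -9.e-04 -1.e+00] open 0.05 F [-0.  -0.8  0.2]
shift cm [0.09 0.08 0.01] spin rad -0.0008
```

Call:
move_arm:
  commands:
    - [[0.1,0.07,0,0],[0,0,0,0],[0,0,0,0],[0,0,0,0],[0,0,0,0],[0,0,0,0]]
  jaw: 0.8

```text
clock: 3.6
tool_pos: [0.472, 0.129, 0.1245]
orientation: [-172.1, 90.0, -57.2]
force: [1.3, -1.6, -0.6]
opening: 0.0105
```

```bash
python3 - <<'E'
from h import *
plan(.4715,.129,.124,114.9);print(get_obs()["moment"])
E
```

```text
t 3.6 pos [0.472  0.129  0.1245] head 114.87 down [ 4.e-04 -5.e-04 -1.e+00] open 0.0105 F [ 1.3 -1.6 -0.6]
shift cm [0.05 0.05 0.03] spin rad -0.0005
[-0.50014868 -0.48356282 -0.01325794]
```

Gripped (10.5 mm opening on the 11 mm bar). I'll turn it clockwise by 0.7 rad.

Call:
move_arm:
  commands:
    - [[0,0,0,0.1],[0,0,0,0.1],[0,0,0,0.1],[0,0,0,0.1],[0,0,0,0.1],[0,0,0,0.1],[0,0,0,0.1],[0,0,0,0]]

```text
clock: 4.4
tool_pos: [0.4721, 0.1283, 0.1245]
orientation: [-158.1, 89.9, -83.6]
force: [3.1, -6.3, -0.0]
opening: 0.0107
```

```bash
python3 - <<'E'
from h import *
plan(.4715,.129,.124,114.9-40.1);o=get_obs();print(o["moment"])
E
```

```text
t 4.4 pos [0.4721 0.1283 0.1245] head 74.56 down [ 2.0e-04 -1.5e-03 -1.0e+00] open 0.0107 F [ 3.1 -6.3 -0. ]
shift cm [0.05 0.07 0.05] spin rad -0.0042
[-2.16801362 -1.20077623  0.02538055]
```

Call:
move_arm:
  commands:
    - [[0,0,0,0],[0,0,0,0],[0,0,0,0],[-2,0,0,0],[-4,0,0,0],[-4,0,0,0]]
  jaw: 5

```text
clock: 5.0
tool_pos: [0.4713, 0.1291, 0.2251]
orientation: [139.1, 89.9, -146.1]
force: [1.3, 0.7, -0.2]
opening: 0.0488
```

```bash
python3 - <<'E'
from h import *
plan(.5316,-.187,.16,90)
E
```

```text
t 5.0 pos [0.4713 0.1291 0.2251] head 74.77 down [-0.0015 -0.001  -1.    ] open 0.0488 F [ 1.3  0.7 -0.2]
shift cm [  6.53 -14.13 -28.91] spin rad -0.2659
```

Call:
move_arm:
  commands:
    - [[0.3,-1.77,-3.61,0],[0.3,-1.77,-3.61,0],[0.3,-1.77,-3.61,0],[0.3,-1.77,-3.61,0],[0.3,-1.77,-3.61,0],[0.3,-1.77,-3.61,0],[0.3,-1.77,-3.61,0],[0.3,-1.74,-3.64,0]]
  jaw: 8.7

```text
clock: 5.8
tool_pos: [0.5323, -0.1883, 0.2003]
orientation: [-47.3, 90.0, 27.5]
force: [0.8, 1.0, -0.0]
opening: 0.0867
```

Call:
move_arm:
  commands:
    - [[1.5,0,0,-0.13],[1.5,0,0,-0.13],[0,0,0,0],[0,0,0,0]]

```text
clock: 6.2
tool_pos: [0.5321, -0.1867, 0.1705]
orientation: [107.8, 90.0, -162.7]
force: [-0.3, 0.5, 0.5]
opening: 0.0873
```

```bash
python3 - <<'E'
from h import *
t,d=save("top","top2");s,_=save("side","side2");plan(.5316,-.187,.06,90)
c=np.zeros((500,800,3),np.uint8)
c[:400,:400]=cv2.resize(t[230:280,198:248,::-1],(400,400),interpolation=cv2.INTER_CUBIC)
c[:400,400:]=cv2.resize(s[130:200,275:345,::-1],(400,400),interpolation=cv2.INTER_CUBIC)
cv2.imwrite("pics/crop3.png",np.clip(c*1.5,0,255).astype(np.uint8))
# bar direction from depth: points 119..133 mm high near knob
E
```

```text
t 6.3 pos [ 0.5327 -0.1865  0.1713] head 89.53 down [ 1.3e-03 -2.0e-04 -1.0e+00] open 0.087 F [-1.  -0.1 -0.3]
shift cm [11.13  0.12 -0.04] spin rad -0.0083
```

View pics/crop3.png

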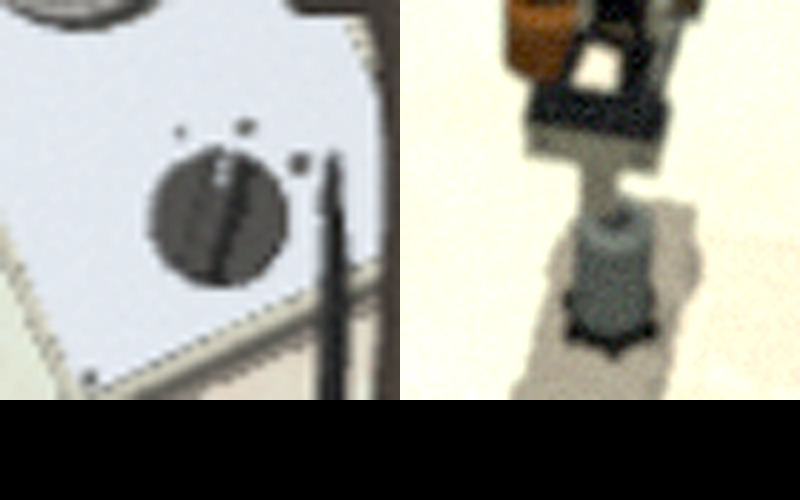

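In the left crop, the pointer now aims at the medium dot, so the knob is at slow. In the right crop, the fingers straddle the pot. I'll descend and grip.

Call:
move_arm:
  commands:
    - [[0,0.12,-0.05,-0.008],[2.5,0,0,0],[2.5,0,0,0],[2.5,0,0,0],[2.0,0,0,0],[1.4,0,0,0],[0,0,0,0],[0,0,0,0]]

```text
clock: 7.1
tool_pos: [0.5313, -0.1872, 0.062]
orientation: [-120.0, 90.0, -29.9]
force: [0.5, 0.4, 0.5]
opening: 0.0871
```

Call:
move_arm:
  commands:
    - [[0,0,0,0],[0,0,0,0],[0,0,0,0],[0,0,0,0],[0,0,0,0],[0,0,0,0]]
  jaw: 4.6

```text
clock: 7.7
tool_pos: [0.531, -0.1875, 0.0616]
orientation: [-122.4, 90.0, -32.3]
force: [0.5, -0.8, 2.9]
opening: 0.0493
```

```bash
python3 - <<'E'
from h import *
plan(.5316,-.187,.06,90)
E
```

```text
t 7.7 pos [ 0.531  -0.1875  0.0616] head 90.10 down [ 3.e-04 -2.e-04 -1.e+00] open 0.0493 F [ 0.5 -0.8  2.9]
shift cm [ 0.16 -0.06  0.05] spin rad 0.0018
```

Call:
move_arm:
  commands:
    - [[-2,0,0,0],[-4,0,0,0],[-4,0,0,0],[-4,0,0,0],[-2.2,-0.4,1,0],[0,-0.5,4,0],[0,-0.5,4,0],[0,-0.5,4,0]]

```text
clock: 8.5
tool_pos: [0.549, -0.056, 0.2231]
orientation: [50.4, 90.0, 140.5]
force: [1.1, 0.4, -3.5]
opening: 0.0498
```

Call:
move_arm:
  commands:
    - [[0,-0.5,4.0,0],[0,-0.5,4.0,0],[0,-0.5,4.0,0],[0,-0.5,4.0,0],[0,-0.5,4.0,0.095],[0,0,0,0.095],[0,0,0,0.095],[0,0,0,0.1]]

```text
clock: 9.3
tool_pos: [0.5736, 0.1433, 0.2223]
orientation: [126.9, 89.9, -165.2]
force: [-0.8, 0.2, -2.7]
opening: 0.0498
```

```bash
python3 - <<'E'
from h import *
plan(.578,.179,.214,68)
E
```

```text
t 9.3 pos [0.5736 0.1433 0.2223] head 67.86 down [-1.9e-03 -5.0e-04 -1.0e+00] open 0.0498 F [-0.8  0.2 -2.7]
shift cm [0.83 0.94 3.48] spin rad -0.0025
```

Call:
move_arm:
  commands:
    - [[0.4,0.47,1.74,0],[0.4,0.47,1.74,0],[0,0,0,0],[0,0,0,0],[0,0,0,0]]

```text
clock: 9.8
tool_pos: [0.5784, 0.1788, 0.2151]
orientation: [142.6, 90.0, -149.3]
force: [0.5, -0.2, -2.2]
opening: 0.0496
```

```bash
python3 - <<'E'
from h import *
t,d=save("top","top3");s,_=save("side","side3");plan(.578,.179,.19,68);print(get_obs()["force"])
c=np.zeros((560,800,3),np.uint8)
# side crop around collar: u 245..305, v 185..265 ; x8
c[:560,:480]=cv2.resize(s[190:260,245:305,::-1],(480,560),interpolation=cv2.INTER_CUBIC)
c[:320,480:]=cv2.resize(t[195:235,187:227,::-1],(320,320),interpolation=cv2.INTER_CUBIC)
cv2.imwrite("pics/crop4.png",np.clip(c*1.5,0,255).astype(np.uint8))
E
```

```text
t 9.9 pos [0.5785 0.1784 0.2154] head 68.05 down [-1.e-04  0.e+00 -1.e+00] open 0.0495 F [ 0.   0.2 -1.8]
shift cm [2.54 0.07 0.03] spin rad 0.0009
[ 0.01170477  0.22901104 -1.80491506]
```

View pics/crop4.png

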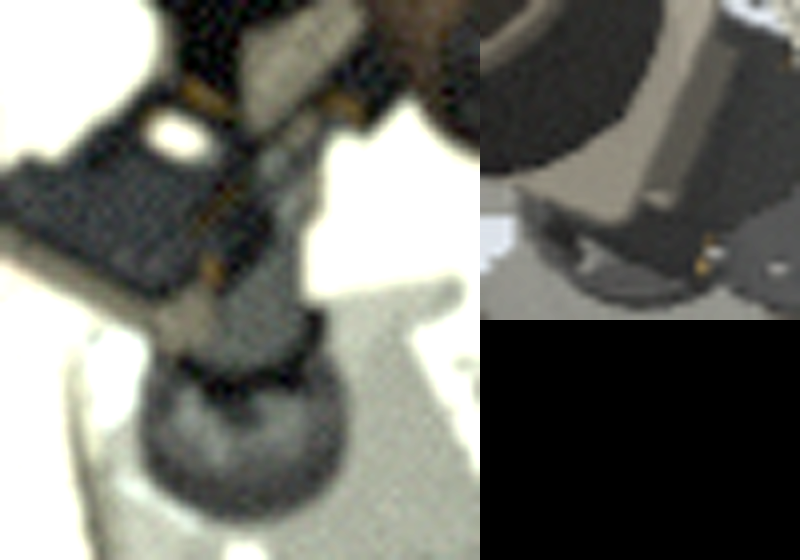

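The side crop shows the pot upright just above the collar and roughly centred (collar edges at crop x≈140 and 350). I'll correct by about 1 mm and lower to contact.

Call:
move_arm:
  commands:
    - [[0.5,0.12,0.05,0],[0.8,0,0,0],[0.8,0,0,0],[0.3,0,0,0],[0.2,0,0,0],[0,0,0,0]]

```text
clock: 10.5
tool_pos: [0.5776, 0.1794, 0.189]
orientation: [148.4, 90.0, -143.5]
force: [-0.9, -0.6, -2.4]
opening: 0.0496
```

Call:
move_arm:
  commands:
    - [[0.1,0,0,0],[0.1,0,0,0],[0.1,0,0,0],[0,0,0,0]]

```text
clock: 10.9
tool_pos: [0.5777, 0.1794, 0.1863]
orientation: [-89.1, 90.0, -21.0]
force: [0.3, -0.3, -2.3]
opening: 0.0501
```

```bash
python3 - <<'E'
from h import *
plan(.578,.179,.19,68);print(get_obs()["moment"])
E
```

```text
t 10.9 pos [0.5777 0.1794 0.1863] head 68.04 down [ 0. -0. -1.] open 0.0501 F [ 0.3 -0.3 -2.3]
shift cm [-0.37 -0.05 -0.03] spin rad 0.0008
[-0.14421376 -0.14703495 -0.05013186]
```

No contact at the expected rim height, so it may be meshing already. I'll continue gently.

Call:
move_arm:
  commands:
    - [[0.1,0,0,0],[0.1,0,0,0],[0,0,0,0]]

```text
clock: 11.2
tool_pos: [0.5777, 0.1794, 0.1843]
orientation: [-142.7, 90.0, -74.7]
force: [1.0, -1.2, -2.9]
opening: 0.0492
```

Call:
move_arm:
  commands:
    - [[0.1,0,0,0],[0.1,0,0,0],[0,0,0,0]]

```text
clock: 11.5
tool_pos: [0.578, 0.1793, 0.1833]
orientation: [-75.5, 89.9, -7.5]
force: [-0.5, -1.9, 4.3]
opening: 0.0495
```

Call:
move_arm:
  commands:
    - [[0.1,0,0,0.02],[0,0,0,0.02],[0,0,0,-0.02],[0,0,0,-0.02],[0,0,0,-0.02],[0,0,0,-0.02],[0,0,0,0.02],[0,0,0,0.02]]

```text
clock: 12.3
tool_pos: [0.5779, 0.1789, 0.1812]
orientation: [-157.3, 89.9, -89.3]
force: [4.0, -4.6, -2.5]
opening: 0.049
```

```bash
python3 - <<'E'
from h import *
plan(.578,.179,.19,68);print(get_obs()["moment"])
E
```

```text
t 12.3 pos [0.5779 0.1789 0.1812] head 67.94 down [ 0.     -0.0011 -1.    ] open 0.049 F [ 4.  -4.6 -2.5]
shift cm [-0.88 -0.01  0.01] spin rad -0.0011
[-2.22226747 -1.64455228  0.312819  ]
```

Call:
move_arm:
  commands:
    - [[0,-0.05,-0.02,-0.015],[0.1,0,0,0],[0.1,0,0,0],[0,0,0,0]]

```text
clock: 12.7
tool_pos: [0.5778, 0.179, 0.179]
orientation: [137.6, 90.0, -153.5]
force: [1.4, -2.0, -2.4]
opening: 0.0499
```

```bash
python3 - <<'E'
from h import *
plan(.578,.179,.19,68);print(get_obs()["moment"])
E
```

```text
t 12.7 pos [0.5778 0.179  0.179 ] head 68.88 down [-6.e-04 -3.e-04 -1.e+00] open 0.0499 F [ 1.4 -2.  -2.4]
shift cm [-1.1  -0.02  0.01] spin rad 0.0154
[-1.10585657 -0.64423587  0.17531833]
```

It's sliding in freely and the side forces are falling. I'll continue with the same small correction.

Call:
move_arm:
  commands:
    - [[0.1,-0.03,0,-0.01],[0.1,0,0,0],[0.1,0,0,0],[0.1,0,0,0],[0,0,0,0]]

```text
clock: 13.2
tool_pos: [0.5781, 0.1791, 0.175]
orientation: [101.2, 90.0, 170.7]
force: [-0.7, -0.6, -2.6]
opening: 0.0497
```

Call:
move_arm:
  commands:
    - [[0.1,0,0,0],[0.1,0,0,0],[0.1,0,0,0],[0,0,0,0]]

```text
clock: 13.6
tool_pos: [0.5784, 0.179, 0.1727]
orientation: [-55.8, 90.0, 13.7]
force: [-0.3, -1.5, -0.8]
opening: 0.0501
```

```bash
python3 - <<'E'
from h import *
plan(.578,.179,.19,68);print(get_obs()["moment"])
E
```

```text
t 13.6 pos [0.5784 0.179  0.1727] head 69.48 down [ 3.e-04  1.e-04 -1.e+00] open 0.0501 F [-0.3 -1.5 -0.8]
shift cm [-1.73  0.03 -0.02] spin rad 0.0259
[0.01557261 0.40236325 0.03069685]
```

On the ring now, at the predicted height. I'll press down.

Call:
move_arm:
  commands:
    - [[0.1,0,0,0],[0.1,0,0,0],[0.1,0,0,0],[0.1,0,0,0],[0.1,0,0,0],[0,0,0,0]]

```text
clock: 14.2
tool_pos: [0.5784, 0.179, 0.1678]
orientation: [-60.9, 90.0, 8.6]
force: [-3.9, -1.4, 7.8]
opening: 0.0493
```

Call:
move_arm:
  commands:
    - [[0.1,0,0,0],[0.1,0,0,0],[0,0,0,0],[0,0,0,0]]

```text
clock: 14.6
tool_pos: [0.5784, 0.179, 0.1666]
orientation: [-62.2, 89.9, 7.3]
force: [-5.7, -0.4, 11.7]
opening: 0.0497
```

```bash
python3 - <<'E'
from h import *
plan(.578,.179,.19,68);print(get_obs()["moment"])
E
```

```text
t 14.6 pos [0.5784 0.179  0.1666] head 69.50 down [ 9.e-04  1.e-04 -1.e+00] open 0.0497 F [-5.7 -0.4 11.7]
shift cm [-2.34  0.04 -0.02] spin rad 0.0262
[-0.21491704  2.09315984  0.00223641]
```

Call:
move_arm:
  commands:
    - [[0,0.05,-0.02,0],[0.1,0,0,0],[0,0,0,0],[0,0,0,0]]

```text
clock: 15.0
tool_pos: [0.5784, 0.179, 0.1665]
orientation: [-62.2, 89.9, 7.3]
force: [-6.7, -0.8, 15.7]
opening: 0.0497
```

Call:
move_arm:
  commands:
    - [[0.1,0,0,0],[0,0,0,0],[0,0,0,0],[0,0,0,0]]

```text
clock: 15.4
tool_pos: [0.5785, 0.1789, 0.1665]
orientation: [-62.5, 89.8, 7.1]
force: [-8.4, -0.8, 21.9]
opening: 0.0496
```

```bash
python3 - <<'E'
from h import *
plan(.578,.179,.19,68);print(get_obs()["moment"])
E
```

```text
t 15.4 pos [0.5785 0.1789 0.1665] head 69.53 down [ 2.9e-03  4.0e-04 -1.0e+00] open 0.0496 F [-8.4 -0.8 21.9]
shift cm [-2.35  0.05 -0.01] spin rad 0.0267
[-0.63546156  3.34059735 -0.04451216]
```

The position stays at 0.1665 while the force climbs to 22 N, so the ring is on its stop, 6.1 mm below first contact. Last visual check.

```bash
python3 - <<'E'
from h import *
s,_=save("side","side4");t,_=save("top","top4")
c=np.zeros((560,800,3),np.uint8)
c[:560,:560]=cv2.resize(s[190:270,250:330,::-1],(560,560),interpolation=cv2.INTER_CUBIC)
c[:240,560:]=cv2.resize(t[237:277,205:245,::-1],(240,240),interpolation=cv2.INTER_CUBIC)
c[300:480,560:]=cv2.resize(t[90:270,90:450,::-1],(240,180),interpolation=cv2.INTER_AREA) if 0 else cv2.resize(t[130:270,90:450,::-1],(240,180))
cv2.imwrite("pics/crop5.png",np.clip(c*1.5,0,255).astype(np.uint8))
# tin/jar/muller unchanged? compare with first pictures
a=np.load("pics/side0.npz")["im"].astype(int)
for n,(u0,u1,v0,v1) in dict(tin=(218,248,190,226),jar=(290,310,118,145),muller=(240,270,310,345)).items(): print(n,np.abs(a[v0:v1,u0:u1]-s[v0:v1,u0:u1]).mean().round(2))
plan(.578,.179,.1665)
E
```

```text
tin 11.14
jar 28.92
muller 11.9
t 15.5 pos [0.5785 0.1789 0.1664] head 69.53 down [ 2.9e-03  3.0e-04 -1.0e+00] open 0.0492 F [-8.3 -0.8 21.6]
shift cm [-0.01  0.05 -0.01]
```

View pics/crop5.png

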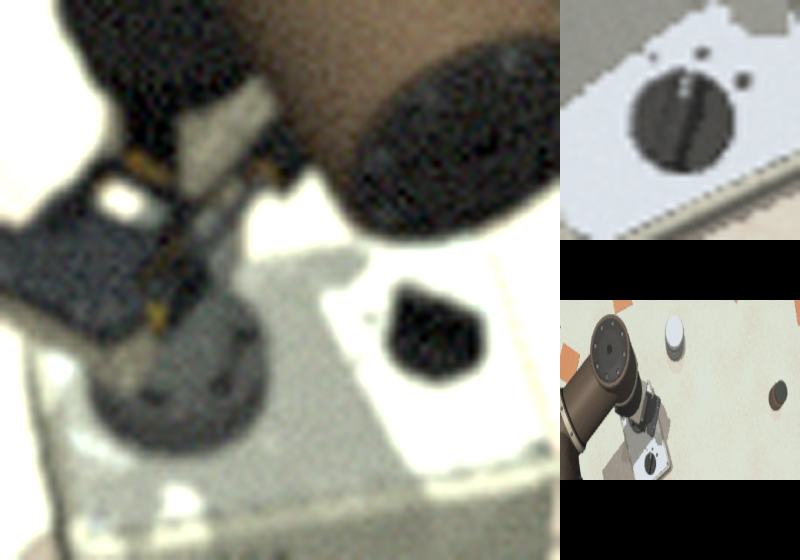

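The side crop shows the pot sunk in the collar between the fingers. The top crop has the knob pointer at the medium dot. In the overview the tin (262,160) and jar (417,204) are at their starting pixels. The forces are steady, so I'm handing in.

```bash
python3 -c "
from h import *
print(close_job())"
```

```text
the job is handed in; nothing more can be done
None
```

I handed the job in at about 15.5 s, with the gripper still holding the pot and pressing it fully down. close_job gave no verdict.

- **Selector:** I turned the knob clockwise by 0.7 rad and let go. Two later top pictures show its pointer at the medium dot, which is slow.
- **Pot:** I carried it upright to the collar and turned it about 22° clockwise to line up the splines. On the way in it needed a small wiggle and small corrections of position and angle. It reached the ring at the predicted height, and I pressed it 6.1 mm further.
- **Fully down:** the tool stayed at 0.1665 m while the upward force rose from 12 to 22 N, so I take the ring to be on its stop. The opening stayed at about 49–50 mm on the 50 mm body, with no sign of slipping. A side force of about 8 N remained at the end.
- **Tin, jar and muller:** in the last top picture the tin and jar are at their starting pixels. I could confirm the muller only roughly: the arm hides it from the top camera. In the side camera its patch changed about as much as the tin's (11.9 against 11.1).
- **Check that disagreed:** the jar's patch in the side camera changed much more (28.9). I put that down to the arm or its shadow, because the top view shows the jar unmoved.

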